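# Load the jar tray and hold its sprung arm at the stop

## Robot

A 7-joint arm with a two-finger parallel gripper is mounted at the origin on a cart in front of the work surface, level with it; the furniture and walls round the work are solid. World frame = base frame: x ahead of the robot, y to its left, z up, the work surface at z = 0. Lengths are in m, angles in degrees, forces in N, time in s.
With the tool pointing down it reaches from about 0.4 to 0.875 m from the base axis. Payload 6.5 kg.
Tool frame: the origin (TCP) lies on the centre line of the jaws, within the pads' length; the fingertips stand ahead of it and the grasp point (between the pads) lies 2 mm behind it (manip.tip_reach is the z of the fingertips in the tool frame, in m); z points along the fingers, y is the line along which they close (so a half turn about z gives the same grasp; the last joint's range is limited). The gripper opens to 85 mm and grips with 20 to 120 N. Pads are 22 mm wide; open, the fingers measure 114 mm over their backs; the gripper's body (76 mm by 85 mm) begins 54 mm behind the grasp point. The pads swing forward as they close: fully open they stand 13 mm farther back than shut.
Start: joints at [-76.559, 30.733, -0.252, 88.115, 0.149, 61.152, -4.079], TCP at [0.193, 0.621, 0.248] pointing down, gripper open.
Joint ranges: [-154.64, 154.64], [-21.42, 123.67], [-72.66, 72.17], [13.99, 137.28], [-74.86, 254.86], [10.95, 109.41], [-158.01, 158.01]. Speed limits (degrees/s): [136.94, 136.94, 180, 180, 180, 180, 180].

## Interface

Orientations are given as [roll, pitch, yaw] about the fixed x, y, z axes, in that order (R = Rz(yaw) Ry(pitch) Rx(roll)).
In Python, from plant import manip gives the robot as it stands. The module is installed in compiled form; this text tells all that it offers.
- The arm moves only by the tool send_rows, never from a script. Its argument "commands" is a list that holds one entry, the list of rows, each a list of 5 numbers: the finger opening in cm, from 0 to 8.54, then the shift along the tool's x, y, z in cm, then the turn about the tool's z in degrees. In form: [[[grip, dx, dy, dz, turn], ...]]. A call has 1 to 8 rows; each row shifts and turns the commanded pose from where the row before left it, along the tool's axes as they then stand; what a row does not reach is not made up. A row lasts 1/8 s, in which the tool goes at most 62.5 mm and 10.7 degrees, less where a joint would pass 70% of its speed; a pose out of reach is approached as far as the arm can. A call is refused whole if a number of a shift passes 6.25 or a number of a turn 10.7, either way. A call with a gripper value outside its range is refused whole. The fingers move at their own pace and stop on an object; "force" is the grip in N (left out, the last holds). Time passes only in rows, so rows that do not move let the fingers close. It gives the time, the measured TCP pose, the force, the opening and the grip force at its end, in the units of the state.
- manip.get_state(): the state, without advancing time (a new reading comes with each control period).
- manip.capture(name): name is "scene" or "top" or "wrist"; returns (picture, depth): 400x640x3 uint8, blue, green, red; 400x640 float32, m along the optical axis (not along the pixel's ray), 0 where there is no reading.
- manip.camera_model(name): a dict with "fx", "fy", "cx", "cy" (pixels), "view" (4x4, takes a point from world to camera coordinates); the wrist camera has in their place "T_tool_cam" (4x4, takes a point from camera to tool coordinates, whose origin is the TCP and whose axes are the flange's). Camera axes: x right, y down, z forward; pixel columns grow to the right and rows downward; lengths in m; the calibration is good to about 2 mm. A picture is of the moment at which its call begins: read the wrist's pose just before it. camera_model takes no time and is no camera call.
- manip.close_job(): hands the job in; it is judged then, once.
Trained networks look in the newest picture that a camera, given by its name, has taken for a name from the list of things; names that differ only in an ending like _2 or _b are one class to them, and where a whole thing is asked for, a point or a joint stands for the part that bears it (a point fixed in the world has none). Each returns a list of dicts, best first, with "score" (0 to 1); they miss things now and then, are a little off and sometimes report something else, mostly with a low value. They report only what shows in the picture. A call takes as long as a camera call.
- manip.find_in(camera, query): "position" ([x, y, z] in m, in the coordinates of the camera as it stood for that picture, good to about 4 mm: the middle of the surface that is visible of it).
- manip.silhouettes(camera, query): "mask" (400x640 bool, what is visible of it).
The state is a dict: "t": time; "qpos": joint angles; "dq": joint speeds; "tau": joint torques, N m; "tool_pos": TCP position; "ee_rot": TCP orientation; "contact_force": force on the tool from outside, world axes, zero at the start; "moment": the same for the moment, N m; "width": finger opening in m; "grasp_force": force on a finger pad.
Only numpy, scipy, OpenCV 4.12 (cv2) and the standard library are available. Lean on these libraries where they do the work, as an engineer would, in place of code of your own. Each camera call takes 0.05 s, during which the arm holds its last target. There are 200 camera calls.

## Task

Get the mixing tray ready for a batch of three tints: one squat tint jar already stands in the tray, so stand two more of the loose ones in it, upright, making exactly three, and leave the fourth where it is. Then take the upright post on the spring-loaded retaining arm, swing the arm across over the jars all the way to its stop and keep holding it there: you finish while still holding the arm against its spring, so do not let go. Do not knock the two vials and the small cup about.

Things in the scene. Friction and masses are not known exactly. Their poses are not given: they have to be found in the camera images.
- jar_rack: fixture fixed to the table: an aluminium base plate 110 x 290 x 6 mm that carries a low white tray (see tray_in) and, beyond the tray's +y end, the pivot of the retaining arm. Origin on the table under the centre of the tray; x across the tray, y along it towards the pivot, z up. The plate reaches from y = -105 to y = +185 mm.
- tray_in (a point): centre of the tray's inner floor, 8 mm above the table, axes as jar_rack's. The floor is flat and undivided, 70 mm (x) by 180 mm (y) inside; walls 3 mm thick, rim 13 mm above this floor. A row along y is the way to stand three jars; keep their centres within 15 mm in x and 72 mm in y.
- pivot_axis (a point): point on the upright hinge axis of the steel arm, 140 mm along jar_rack's +y from the tray's centre, 86 mm above the table. The arm is a flat bar 20 mm wide, reaching 215 mm from this axis, its underside 54 mm and top 62 mm above the table, with 2.5 mm rubber pads under it: it passes about 3 mm above the caps of jars standing in the tray.
- retaining_arm (a joint): arm's angle, rad. 0 = at rest, where a spring keeps it, pointing nearly along jar_rack's +x (0.17 rad from +x towards -y), clear of the tray; grows clockwise seen from above; at 1.4 it meets its stop, lying along -y over the tray's middle line. The spring resists with 0.26 N m at rest, 0.70 N m at the stop (2 to 6 N at the post) and returns the arm when let go.
- grip_post (a point): point to hold on the arm's upright round black post, 13 mm across, 120 mm from the hinge axis. The post stands from 62 mm (a 20 mm collar reaches 65 mm) to 100 mm above the table; this point is on its axis, 86 mm above the table, and moves with the arm.
- jar_a: squat round screw-cap jar, 33 mm across and 40 mm tall (black cap 33.6 mm across, from 28 to 40 mm above the underside; the glass below is about 31 mm across), about 30 g; origin at the centre of its underside, z up. The four jars are alike. This one starts in the tray, anywhere along it.
- jar_b: squat round screw-cap jar, 33 mm across and 40 mm tall (black cap 33.6 mm across, from 28 to 40 mm above the underside; the glass below is about 31 mm across), about 30 g; origin at the centre of its underside, z up. The four jars are alike. Starts loose on the table.
- jar_c: squat round screw-cap jar, 33 mm across and 40 mm tall (black cap 33.6 mm across, from 28 to 40 mm above the underside; the glass below is about 31 mm across), about 30 g; origin at the centre of its underside, z up. The four jars are alike. Starts loose on the table.
- jar_d: squat round screw-cap jar, 33 mm across and 40 mm tall (black cap 33.6 mm across, from 28 to 40 mm above the underside; the glass below is about 31 mm across), about 30 g; origin at the centre of its underside, z up. The four jars are alike. Starts loose on the table.
- tall_vial: bystander: slim capped vial, 33 mm across, 70 mm tall, standing on the table; origin at the centre of its underside. Leave alone.
- wide_vial: bystander: capped vial 38 mm across, 62 mm tall, standing on the table; origin at the centre of its underside. Leave alone.
- small_cup: bystander: small open clear cup, 63 mm across, 42 mm tall, standing on the table; origin at the centre of its underside. Leave alone.

How it is judged:
By the outcome, as a careful person would: the job done as asked, in the order asked, and still so for the second after the job is handed in, while the arm keeps its last pose, push and grip.
It also fails if it takes over 64 s, if anything falls off the work surface, if the arm or the gripper's body presses on something with over 40 N, if the wrist force passes 120 N, or if a joint passes its speed limit or range.

## Working session

There is one attempt and no reset: what is moved stays moved. The work goes in short steps, Python scripts to look and compute and a tool call to move; the robot and the scene stay as the last step left them, time stands still between calls to the robot, and variables do not carry over. Pictures are saved under pics/ and viewed, at most 11 in all, crops included, and the job is handed in when it is done.

Besides the shell and the picture viewer there is one more tool, called after ">>>" in YAML: its name, and indented under it one key for each argument. send_rows: Moves the arm, as the interface text tells. Its arguments: {"type":"object","properties":{"commands":{"type":"array","items":{"type":"array","items":{"type":"array","items":{"type":"number"}}}},"force":{"type":"number"}},"required":["commands"]}

```bash
mkdir -p pics; cat > h.py <<'E'
import numpy as np, cv2
from plant import manip
from scipy.spatial.transform import Rotation as R
def T_tool(s):
    T=np.eye(4);T[:3,:3]=R.from_euler('xyz',s['ee_rot'],degrees=True).as_matrix();T[:3,3]=s['tool_pos'];return T
def look(name):
    s=manip.get_state();im,d=manip.capture(name);m=manip.camera_model(name)
    T=T_tool(s)@m['T_tool_cam'] if name=='wrist' else np.linalg.inv(m['view'])
    return im,d,m,T
def pts(d,m,T,mask):
    v,u=np.nonzero(mask&(d>0));z=d[v,u]
    P=np.c_[(u-m['cx'])/m['fx']*z,(v-m['cy'])/m['fy']*z,z]
    return P@T[:3,:3].T+T[:3,3]
def proj(p,m,T):
    q=np.linalg.inv(T)@np.r_[p,1];return m['fx']*q[0]/q[2]+m['cx'],m['fy']*q[1]/q[2]+m['cy']
E
python3 - <<'E'
from h import *
s=manip.get_state();print(s['tool_pos'],s['ee_rot'],s['width'],s['t'],manip.tip_reach)
for c in('scene','top'):
    im,d,m,T=look(c);cv2.imwrite(f'pics/{c}0.png',im);print(c,m['fx'],T.round(3).tolist())
    for q in('jar_a','tall_vial','wide_vial','small_cup','grip_post','jar_rack','retaining_arm'):
        for r in manip.find_in(c,q):print(q,round(r['score'],2),(T[:3,:3]@r['position']+T[:3,3]).round(4),[round(x) for x in proj(T[:3,:3]@r['position']+T[:3,3],m,T)])
E
```

```text
[0.19240407 0.62025491 0.24742181] [-1.79902219e+02  6.22847083e-03  1.62770890e+02] 0.08538496183446467 0.0 0.017
scene 515.173177403976 [[0.735, -0.343, 0.585, -0.413], [-0.678, -0.355, 0.644, -1.067], [-0.013, -0.87, -0.493, 0.896], [0.0, 0.0, 0.0, 1.0]]
jar_a 0.69 [ 0.4199 -0.2898  0.0326] [358, 275]
jar_a 0.57 [ 0.5576 -0.2684  0.0266] [386, 253]
jar_a 0.55 [ 0.5442 -0.4045  0.0316] [420, 274]
tall_vial 0.58 [ 0.6376 -0.3308  0.0402] [420, 248]
small_cup 0.6 [0.623  0.3362 0.0301] [275, 179]
grip_post 0.79 [0.6103 0.0722 0.0608] [320, 197]
jar_rack 0.79 [0.5086 0.0128 0.0056] [310, 229]
retaining_arm 0.89 [0.6117 0.0753 0.0588] [320, 197]
top 429.05263408847117 [[-0.003, -0.984, 0.18, 0.268], [-1.0, 0.003, 0.002, -0.026], [-0.002, -0.18, -0.984, 1.55], [0.0, 0.0, 0.0, 1.0]]
jar_a 0.66 [ 0.4192 -0.2788  0.0392] [389, 241]
jar_a 0.48 [ 0.5497 -0.3889  0.0349] [419, 205]
jar_a 0.46 [ 0.5235 -0.0519  0.0478] [325, 212]
tall_vial 0.7 [ 0.5618 -0.2587  0.0371] [382, 202]
wide_vial 0.48 [ 0.4124 -0.3841  0.0563] [421, 243]
small_cup 0.66 [0.6331 0.3472 0.018 ] [216, 184]
grip_post 0.72 [0.6013 0.0755 0.0626] [289, 190]
jar_rack 0.73 [0.5221 0.0092 0.0042] [308, 214]
jar_rack 0.34 [0.595  0.0798 0.0616] [288, 191]
retaining_arm 0.81 [0.595  0.0811 0.0592] [287, 192]
```

View pics/top0.png

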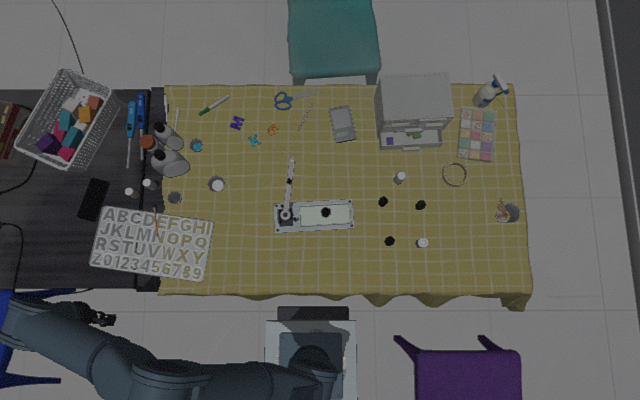

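View pics/scene0.png

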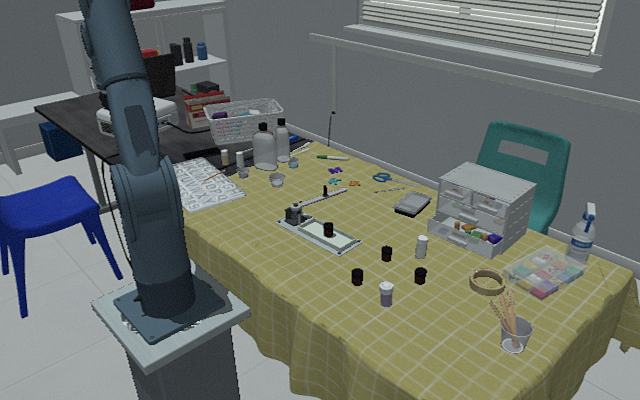

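The top view shows the rack at about (315,215), with the arm at rest pointing up (world +x) from its pivot at (287,215). One jar is in the tray at (325,212). The loose jars are at (382,202), (420,205) and (389,241), and the white-capped vials at (400,178) and (422,243). The scene view agrees. I'll fly over for a wrist view.

>>> send_rows:
  commands:
    - [[8.5, -4.8, -3.6, 0, 0], [8.5, -4.8, -3.6, 0, 0], [8.5, -4.8, -3.6, 0, 0], [8.5, -4.8, -3.6, 0, 0], [8.5, -4.8, -3.6, 0, 0], [8.5, -4.8, -3.6, 0, 0], [8.5, -4.8, -3.6, 0, 0], [8.5, -4.8, -3.6, 0, 0]]

```text
t: 1.8
tool_pos: [0.4751, 0.2304, 0.2487]
ee_rot: [180.0, 0.0, 162.8]
contact_force: [0.3, 1.8, 0.2]
width: 0.0847
grasp_force: 0.0
```

>>> send_rows:
  commands:
    - [[8.5, -1.3, -4.8, -0.8, 0], [8.5, -1.3, -4.8, -0.8, 0], [8.5, -1.3, -4.8, -0.8, 0], [8.5, -1.3, -4.8, -0.8, 0], [8.5, -1.3, -4.8, -0.8, 0], [8.5, -1.3, -4.8, -0.8, 0], [8.5, -1.3, -4.8, -0.8, 0], [8.5, -1.3, -4.8, -0.8, 0]]

```text
t: 2.8
tool_pos: [0.4594, -0.1671, 0.3129]
ee_rot: [180.0, 0.1, 162.8]
contact_force: [0.6, 0.2, -0.3]
width: 0.0852
grasp_force: 0.0
```

>>> send_rows:
  commands:
    - [[8.5, 0, 0, 0, 10.4], [8.5, 0, 0, 0, 10.4], [8.5, 0, 0, 0, 10.4], [8.5, 0, 0, 0, 10.4], [8.5, 0, 0, 0, 10.4], [8.5, 0, 0, 0, 10.4], [8.5, 0, 0, 0, 10.4], [8.5, 0, 0, 0, 0]]

```text
t: 3.8
tool_pos: [0.4597, -0.1655, 0.3124]
ee_rot: [180.0, 0.0, 90.1]
contact_force: [-0.4, 0.4, 0.2]
width: 0.0846
grasp_force: 0.0
```

```bash
python3 - <<'E'
from h import *
s=manip.get_state();print(s['tool_pos'],s['ee_rot'],s['width'],s['t'],s['qpos'],manip.tip_reach)
im,d,m,T=look('wrist');cv2.imwrite('pics/w1.png',im);print(m['T_tool_cam'].round(3).tolist(),m['fx'],T[:3,3])
for q in('jar_a','tall_vial','wide_vial','grip_post','jar_rack'):
    for r in manip.find_in('wrist',q):
        p=T[:3,:3]@r['position']+T[:3,3];print(q,round(r['score'],2),p.round(4),[round(x) for x in proj(p,m,T)])
E
```

```text
[ 0.45965203 -0.16550064  0.3124271 ] [1.79984870e+02 3.50370846e-03 9.00721409e+01] 0.08457939270898292 3.8 [-13.90036931  11.46845914  32.99814014 109.21114627  -7.09285426
  61.30255524  22.06193865] 0.017
[[0.0, -0.964, -0.266, 0.068], [1.0, 0.0, -0.0, -0.001], [0.0, -0.266, 0.964, -0.126], [0.0, 0.0, 0.0, 1.0]] 282.28636741219367 [ 0.45879478 -0.09750395  0.43867536]
jar_a 0.97 [ 0.4241 -0.2791  0.0388] [303, 242]
jar_a 0.96 [ 0.5483 -0.3889  0.037 ] [380, 303]
jar_a 0.86 [ 0.5261 -0.052   0.0553] [379, 82]
jar_a 0.64 [ 0.5659 -0.2539  0.0388] [396, 227]
wide_vial 0.87 [ 0.4211 -0.3835  0.0607] [301, 310]
jar_rack 0.85 [ 0.515  -0.0341  0.008 ] [366, 73]
```

View pics/w1.png

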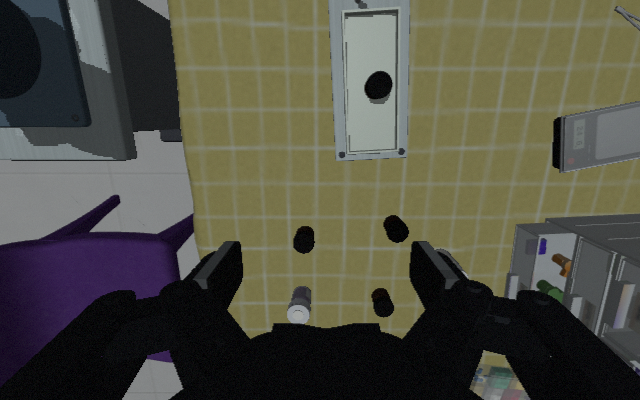

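The wrist view shows the jar in the tray at (378,85) and the loose jars at (303,240), (396,228) and (382,303). The wide vial is at (300,305) and the tall vial is hidden behind the right finger. I'll take a second viewpoint further along +y and measure from both.

```bash
cat >> h.py <<'E'
def jars(name='wrist'):
    """cap-top centres by depth of the network's masks, + bearing of the mask"""
    im,d,m,T=look(name);out=[]
    for r in manip.silhouettes(name,'jar_a'):
        if r['score']<.3: continue
        P=pts(d,m,T,cv2.erode(r['mask'].astype(np.uint8),np.ones((3,3)))>0)
        if len(P)<20: continue
        zt=np.percentile(P[:,2],90);Q=P[abs(P[:,2]-zt)<.005]
        (cx,cy),rad=cv2.minEnclosingCircle(Q[:,:2].astype(np.float32))
        out.append((round(r['score'],2),np.round([cx,cy,np.median(Q[:,2])],4),round(rad,4)))
    return out,(im,d,m,T)
def rack(v,frame=None):
    im,d,m,T=v
    for r in manip.silhouettes('wrist','jar_rack')[:1]:
        P=pts(d,m,T,r['mask'])
        F=P[(P[:,2]<.05)]
        h,e=np.histogram(F[:,2],np.arange(-.004,.05,.002));print('z hist',dict(zip(e.round(3),h)))
        for nm,lo,hi in(('all',-.01,.03),('floor',.0065,.012),('rim',.017,.025)):
            q=F[(F[:,2]>lo)&(F[:,2]<hi)]
            if len(q)>30: print(nm,len(q),cv2.minAreaRect((q[:,:2]*1000).astype(np.float32)))
E
python3 - <<'E'
from h import *
o,v=jars();print(*o,sep='\n');rack(v)
E
```

```text
(0.9, array([ 0.5268, -0.0539,  0.0486]), 0.0157)
(0.83, array([ 0.4243, -0.279 ,  0.0404]), 0.016)
(0.81, array([ 0.5674, -0.2614,  0.0404]), 0.0164)
(0.72, array([ 0.5536, -0.3953,  0.0402]), 0.0157)
z hist {np.float64(-0.004): np.int64(0), np.float64(-0.002): np.int64(0), np.float64(0.0): np.int64(0), np.float64(0.002): np.int64(23), np.float64(0.004): np.int64(948), np.float64(0.006): np.int64(4184), np.float64(0.008): np.int64(4630), np.float64(0.01): np.int64(476), np.float64(0.012): np.int64(110), np.float64(0.014): np.int64(94), np.float64(0.016): np.int64(96), np.float64(0.018): np.int64(131), np.float64(0.02): np.int64(618), np.float64(0.022): np.int64(300), np.float64(0.024): np.int64(1), np.float64(0.026): np.int64(0), np.float64(0.028): np.int64(0), np.float64(0.03): np.int64(0), np.float64(0.032): np.int64(0), np.float64(0.034): np.int64(0), np.float64(0.036): np.int64(2), np.float64(0.038): np.int64(0), np.float64(0.04): np.int64(0), np.float64(0.042): np.int64(0), np.float64(0.044): np.int64(0), np.float64(0.046): np.int64(2), np.float64(0.048): np.int64(5)}
all 11611 ((521.3642578125, -47.99867248535156), (111.42499542236328, 216.65640258789062), 3.725107431411743)
floor 8448 ((521.3359375, -48.118736267089844), (109.10406494140625, 213.9906005859375), 3.2158710956573486)
rim 1099 ((521.818115234375, -45.66172790527344), (76.69934844970703, 196.81417846679688), 3.2954235076904297)
```

>>> send_rows:
  commands:
    - [[8.5, 5, 0, 0, 0], [8.5, 5, 0, 0, 0], [8.5, 5, 0, 0, 0], [8.5, 0, 0, 0, 0], [8.5, 0, 0, 0, 0]]

```text
t: 4.88
tool_pos: [0.4597, -0.0162, 0.3123]
ee_rot: [180.0, 0.0, 90.0]
contact_force: [-0.1, -0.7, 0.2]
width: 0.0851
grasp_force: 0.0
```

```bash
python3 - <<'E'
from h import *
o,v=jars();print(*o,sep='\n');rack(v);cv2.imwrite('pics/w2.png',v[0])
im,d,m,T=v
for q in('grip_post','retaining_arm'):
  for r in manip.silhouettes('wrist',q)[:2]:
    P=pts(d,m,T,r['mask']);h,e=np.histogram(P[:,2],np.arange(0,.13,.01));print(q,r['score'],len(P),h)
    for lo,hi in((.056,.066),(.075,.099),(.095,.104)):
        Q=P[(P[:,2]>lo)&(P[:,2]<hi)]
        if len(Q)>5:print(lo,len(Q),np.median(Q,0).round(4),cv2.minAreaRect((Q[:,:2]*1000).astype(np.float32)))
E
```

```text
(0.97, array([ 0.5672, -0.2601,  0.0402]), 0.0156)
(0.92, array([ 0.4251, -0.2732,  0.0398]), 0.0145)
(0.56, array([ 0.527 , -0.052 ,  0.0484]), 0.0156)
z hist {np.float64(-0.004): np.int64(0), np.float64(-0.002): np.int64(0), np.float64(0.0): np.int64(0), np.float64(0.002): np.int64(16), np.float64(0.004): np.int64(1302), np.float64(0.006): np.int64(4519), np.float64(0.008): np.int64(3506), np.float64(0.01): np.int64(425), np.float64(0.012): np.int64(660), np.float64(0.014): np.int64(84), np.float64(0.016): np.int64(36), np.float64(0.018): np.int64(105), np.float64(0.02): np.int64(536), np.float64(0.022): np.int64(187), np.float64(0.024): np.int64(14), np.float64(0.026): np.int64(12), np.float64(0.028): np.int64(8), np.float64(0.03): np.int64(19), np.float64(0.032): np.int64(6), np.float64(0.034): np.int64(16), np.float64(0.036): np.int64(9), np.float64(0.038): np.int64(10), np.float64(0.04): np.int64(12), np.float64(0.042): np.int64(11), np.float64(0.044): np.int64(14), np.float64(0.046): np.int64(13), np.float64(0.048): np.int64(78)}
all 11410 ((596.0205078125, -7.2583770751953125
[... 1035 characters left out ...]
75.2540283203125), (12.19923210144043, 7.741381645202637), 81.17338562011719)
0.095 119 [0.6313 0.0751 0.1002] ((632.4286499023438, 74.45667266845703), (11.529468536376953, 11.986429214477539), 78.57086181640625)
retaining_arm 0.43 15469 [9598 1328  758   60  148  221 3000  166   45   75   70    0]
0.056 2980 [0.5923 0.0777 0.0628] ((610.7029418945312, 80.78952026367188), (232.27325439453125, 54.36287307739258), 1.3120815753936768)
0.075 111 [0.6277 0.0745 0.0885] ((629.6724853515625, 75.2540283203125), (12.19923210144043, 7.741381645202637), 81.17338562011719)
0.095 123 [0.6314 0.0751 0.1002] ((632.4996948242188, 74.7435302734375), (11.93287467956543, 11.851365089416504), 84.73130798339844)
```

View pics/w2.png

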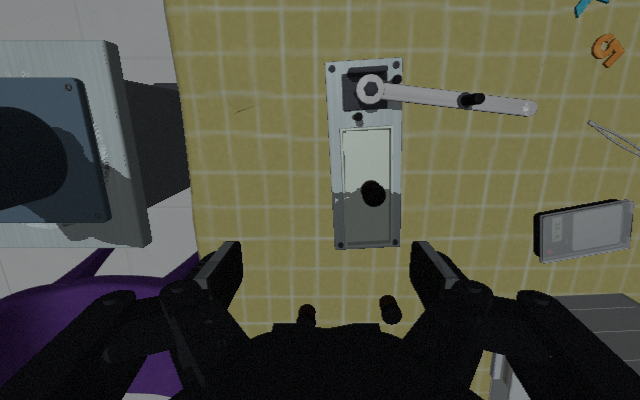

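The second view shows the whole rack: pivot at (370,90), post at (470,100), tray jar at (373,192). My fit gives:
- The tray centre is about (0.5215,-0.050), the rack is turned about +3.2°, and the post is at (0.632,0.075).
- Cap tops are 40 mm high on the table and 48.5 mm in the tray, which agrees with the text.

I'll pick the jar at (0.567,-0.261) first.

```bash
cat >> h.py <<'E'
def go(p,yaw=93.2):
    s=manip.get_state();T=T_tool(s)
    turn=(s['ee_rot'][2]-yaw+180)%360-180
    Rn=R.from_euler('xyz',[180,0,yaw],degrees=True).as_matrix()
    print('t',round(s['t'],2),'pos',s['tool_pos'].round(4),'turn',round(turn,2),'shift cm now-axes',(100*T[:3,:3].T@(np.array(p)-T[:3,3])).round(2),'after turn',(100*Rn.T@(np.array(p)-T[:3,3])).round(2))
E
python3 -c "
from h import *
go([.5674,-.261,.13])"
```

```text
t 5.12 pos [ 0.4597 -0.0167  0.3123] turn -3.34 shift cm now-axes [-24.4   10.83  18.24] after turn [-25.     9.39  18.23]
```

>>> send_rows:
  commands:
    - [[6, 0, 0, 0, -3.2], [6, -4.2, 1.5, 2, 0], [6, -4.2, 1.6, 3, 0], [6, -4.2, 1.6, 3, 0], [6, -4.2, 1.6, 3, 0], [6, -4.2, 1.6, 3, 0], [6, -4.0, 1.5, 3, 0], [6, 0, 0, 1, 0]]

```text
t: 6.12
tool_pos: [0.566, -0.2644, 0.1301]
ee_rot: [-179.8, 0.1, 92.9]
contact_force: [0.2, 0.4, 0.3]
width: 0.0601
grasp_force: 0.0
```

```bash
python3 - <<'E'
from h import *
go([.5674,-.261,.033])
o,v=jars();print(*o,sep='\n')
cv2.imwrite('pics/w3.png',v[0])
E
```

```text
t 6.12 pos [ 0.566  -0.2644  0.1301] turn -0.33 shift cm now-axes [0.35 0.18 9.71] after turn [0.33 0.16 9.71]
(0.94, array([ 0.557 , -0.3853,  0.0307]), 0.01)
(0.69, array([ 0.4251, -0.2802,  0.0405]), 0.0164)
(0.55, array([ 0.5681, -0.2618,  0.0405]), 0.0165)
```

View pics/w3.png

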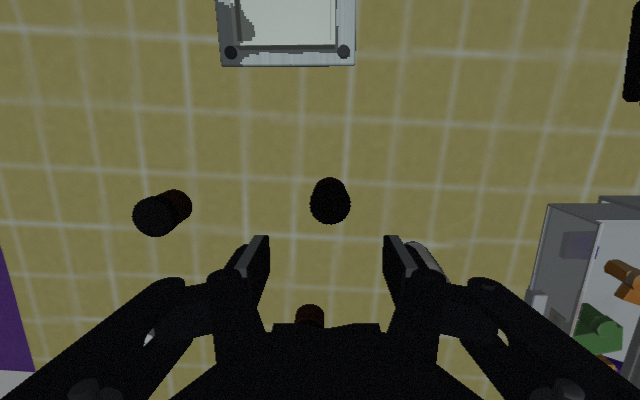

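The jar's cap at (330,200) is centred between the jaws at (265,…) and (388,…). The close fit confirms (0.568,-0.2615). I'll descend and grip gently.

>>> send_rows:
  commands:
    - [[6, 0.3, 0.2, 3, 0], [6, 0, 0, 3, 0], [6, 0, 0, 2, 0], [6, 0, 0, 1.7, 0], [6, 0, 0, 0, 0], [2.5, 0, 0, 0, 0], [2.5, 0, 0, 0, 0], [2.5, 0, 0, 0, 0]]
  force: 25

```text
t: 7.22
tool_pos: [0.5699, -0.2573, 0.0364]
ee_rot: [179.9, 0.0, 93.2]
contact_force: [-0.2, -0.3, 6.2]
width: 0.0323
grasp_force: 24.8
```

>>> send_rows:
  commands:
    - [[2.5, 0, 0, 0, 0], [2.5, 0, 0, -1, 0], [2.5, 0, 0, -3, 0], [2.5, 0, 0, -4, 0], [2.5, 0, 0, 0, 0]]

```text
t: 7.85
tool_pos: [0.5712, -0.2581, 0.1189]
ee_rot: [179.7, 0.2, 93.2]
contact_force: [0.1, 0.2, -0.5]
width: 0.0325
grasp_force: 24.9
```

```bash
python3 - <<'E'
from h import *
s=manip.get_state();print(s['width'],s['grasp_force'])
go([.5186,0,.113])
go([.5244,-.104,.113])
E
```

```text
0.03251636003440277 24.9286749958992
t 7.85 pos [ 0.5712 -0.2581  0.1189] turn -0.05 shift cm now-axes [26.06 -3.84  0.5 ] after turn [26.07 -3.82  0.59]
t 7.85 pos [ 0.5712 -0.2581  0.1189] turn -0.05 shift cm now-axes [15.65 -3.83  0.53] after turn [15.65 -3.82  0.59]
```

>>> send_rows:
  commands:
    - [[2.5, 4.4, -0.6, 0, 0], [2.5, 4.4, -0.6, 0, 0], [2.5, 4.4, -0.6, 0, 0], [2.5, 4.4, -0.6, 0, 0], [2.5, 4.4, -0.7, 0, 0], [2.5, 4.4, -0.7, 0, 0], [2.5, 0, 0, 0, 0], [2.5, 0, 0, 0, 0]]

```text
t: 8.85
tool_pos: [0.5165, 0.0041, 0.1152]
ee_rot: [-180.0, 0.0, 93.2]
contact_force: [0.8, 0.4, -0.8]
width: 0.0325
grasp_force: 24.9
```

```bash
python3 - <<'E'
from h import *
s=manip.get_state();print(s['width'],s['grasp_force'])
go([.5186,.001,.046])
im,d,m,T=look('wrist');cv2.imwrite('pics/w4.png',im)
for r in manip.silhouettes('wrist','jar_a'):
    P=pts(d,m,T,r['mask']);z=np.percentile(P[:,2],90);Q=P[P[:,2]>z-.004];print(r['score'],Q.mean(0).round(4),z,cv2.minEnclosingCircle(Q[:,:2].astype(np.float32)))
E
```

```text
0.032502663716283686 24.945846498012543
t 8.85 pos [0.5165 0.0041 0.1152] turn -0.03 shift cm now-axes [-0.32  0.19  6.92] after turn [-0.32  0.19  6.92]
0.58 [5.158e-01 3.000e-04 1.193e-01] 0.12002812180016426 ((0.515996515750885, -0.0009713947074487805), 0.017198845744132996)
0.54 [ 0.5365 -0.0628  0.0486] 0.049349335019909873 ((0.5351409912109375, -0.06056928634643555), 0.011803414672613144)
```

View pics/w4.png

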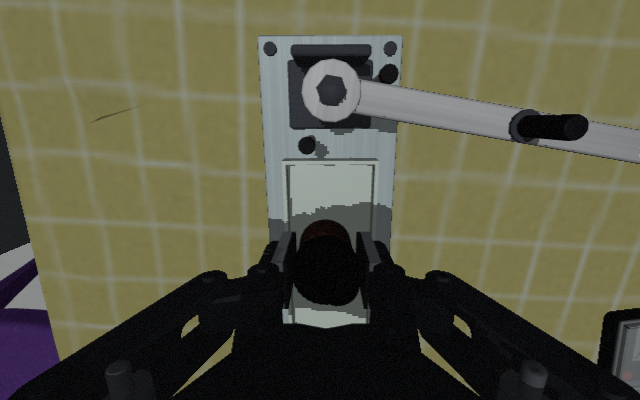

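The held jar at (330,265) hangs upright between the pads, with its underside 35 mm below the TCP and the tray directly below. I'll set it down.

>>> send_rows:
  commands:
    - [[2.5, 0.1, 0.2, 3, 0], [2.5, 0, 0, 2.5, 0], [2.5, 0, 0, 1.2, 0], [2.5, 0, 0, 0.4, 0], [2.5, 0, 0, 0, 0], [2.5, 0, 0, 0, 0]]

```text
t: 9.7
tool_pos: [0.5192, 0.0055, 0.0449]
ee_rot: [179.9, 0.0, 93.1]
contact_force: [0.0, 0.4, -0.8]
width: 0.0324
grasp_force: 25.0
```

>>> send_rows:
  commands:
    - [[2.5, 0, 0, 0.15, 0], [2.5, 0, 0, 0, 0], [4.4, 0, 0, 0, 0], [4.4, 0, 0, 0, 0], [4.4, 0, 0, 0, 0], [4.4, 0, 0, -2, 0], [4.4, 0, 0, -4, 0], [4.4, 0, 0, -4, 0]]

```text
t: 10.7
tool_pos: [0.5182, 0.0056, 0.1436]
ee_rot: [-179.9, 0.0, 93.2]
contact_force: [0.5, 0.8, 0.0]
width: 0.0438
grasp_force: 0.0
```

>>> send_rows:
  commands:
    - [[6, -4.5, -1.5, -1, 0], [6, -4.5, -1.5, -1, 0], [6, -4.5, -1.5, 0, 0], [6, -4.5, -1.5, 0, 0], [6, -4.5, -1.5, 0, 0], [6, -4.5, -1.5, 0, 0], [6, 0, 0, 0, 0], [6, 0, 0, 0, 0]]

```text
t: 11.7
tool_pos: [0.4437, -0.2682, 0.1626]
ee_rot: [-180.0, -0.0, 93.2]
contact_force: [-0.5, -0.5, -1.9]
width: 0.0599
grasp_force: 0.0
```

```bash
python3 - <<'E'
from h import *
go([.425,-.28,.034])
o,v=jars();print(*o,sep='\n');cv2.imwrite('pics/w5.png',v[0])
E
```

```text
t 11.7 pos [ 0.4437 -0.2682  0.1626] turn -0.03 shift cm now-axes [-1.08 -1.93 12.86] after turn [-1.07 -1.93 12.86]
(0.81, array([ 0.4246, -0.2803,  0.0405]), 0.0165)
```

View pics/w5.png

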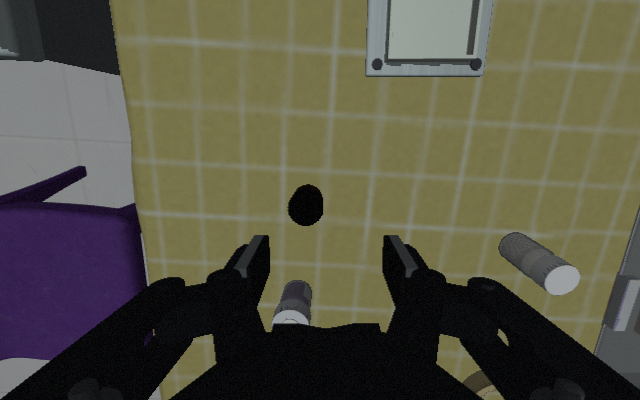

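The second jar is at (306,205), and both vials, at (293,300) and (540,262), still stand. I'll centre over the jar, descend and grip.

>>> send_rows:
  commands:
    - [[6, -1.2, -1.9, 2, 0], [6, 0, 0, 4, 0], [6, 0, 0, 3, 0], [6, 0, 0, 2.4, 0], [6, 0, 0, 1.4, 0], [6, 0, 0, 0, 0], [6, 0, 0, 0, 0]]

```text
t: 12.68
tool_pos: [0.426, -0.282, 0.0355]
ee_rot: [179.9, 0.0, 93.2]
contact_force: [-0.1, -0.2, 0.1]
width: 0.06
grasp_force: 0.0
```

>>> send_rows:
  commands:
    - [[2.5, 0, 0, 0, 0], [2.5, 0, 0, 0, 0], [2.5, 0, 0, 0, 0], [2.5, 0, 0, 0, 0], [2.5, 0, 0, -1, 0], [2.5, 0, 0, -4, 0], [2.5, 0, 0, -4, 0], [2.5, 0, 0, 0, 0]]

```text
t: 13.68
tool_pos: [0.427, -0.283, 0.1277]
ee_rot: [179.7, 0.2, 93.2]
contact_force: [0.2, -0.1, -0.9]
width: 0.0327
grasp_force: 25.0
```

```bash
python3 - <<'E'
from h import *
s=manip.get_state();print(s['width'],s['grasp_force'])
go([.5244,-.104,.12])
E
```

```text
0.03273940159619853 25.003793835639954
t 13.68 pos [ 0.427  -0.283   0.1277] turn -0.04 shift cm now-axes [17.34 10.71  0.78] after turn [17.33 10.72  0.77]
```

>>> send_rows:
  commands:
    - [[2.5, 4.3, 2.7, 0, 0], [2.5, 4.3, 2.7, 0, 0], [2.5, 4.3, 2.7, 0, 0], [2.5, 4.3, 2.7, 0, 0], [2.5, 0, 0, 0, 0], [2.5, 0, 0, 0, 0], [2.5, 0, 0, 0, 0]]

```text
t: 14.55
tool_pos: [0.5227, -0.1057, 0.1246]
ee_rot: [-179.9, 0.0, 93.0]
contact_force: [0.2, -0.5, -0.4]
width: 0.0326
grasp_force: 25.0
```

```bash
python3 - <<'E'
from h import *
go([.5244,-.105,.044])
im,d,m,T=look('wrist');cv2.imwrite('pics/w6.png',im)
for r in manip.silhouettes('wrist','jar_a'):
    P=pts(d,m,T,r['mask']);z=np.percentile(P[:,2],90);Q=P[P[:,2]>z-.004];print(r['score'],Q.mean(0).round(4),z,cv2.minEnclosingCircle(Q[:,:2].astype(np.float32)))
E
```

```text
t 14.55 pos [ 0.5227 -0.1057  0.1246] turn -0.17 shift cm now-axes [0.06 0.18 8.06] after turn [0.06 0.17 8.06]
0.93 [ 0.528  -0.0531  0.0486] 0.04939257587090126 ((0.5279761552810669, -0.053458284586668015), 0.016642337664961815)
0.69 [ 0.5217 -0.1033  0.1295] 0.13016217571291216 ((0.522070050239563, -0.1041581779718399), 0.017010951414704323)
```

View pics/w6.png

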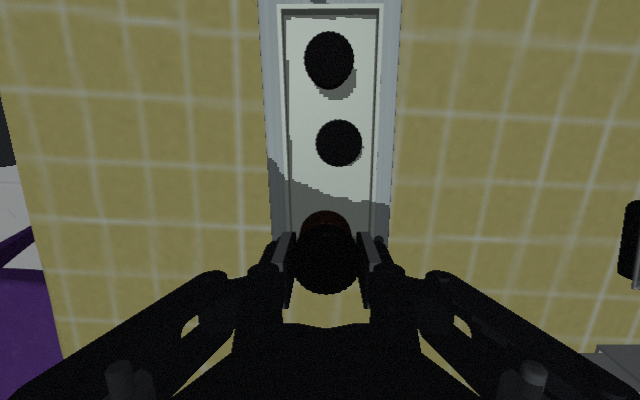

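Jars already in the tray show at (328,60) and (339,143), both upright. The held one at (325,258) is over the free end, so I'll place it.

>>> send_rows:
  commands:
    - [[2.5, 0, 0.2, 4, 0], [2.5, 0, 0, 2.5, 0], [2.5, 0, 0, 1.2, 0], [2.5, 0, 0, 0.4, 0], [2.5, 0, 0, 0, 0], [2.5, 0, 0, 0, 0]]

```text
t: 15.4
tool_pos: [0.5263, -0.1042, 0.0446]
ee_rot: [179.9, 0.0, 93.2]
contact_force: [-0.4, -0.5, -1.2]
width: 0.0326
grasp_force: 25.1
```

>>> send_rows:
  commands:
    - [[2.5, 0, 0, 0.15, 0], [2.5, 0, 0, 0, 0], [4.4, 0, 0, 0, 0], [4.4, 0, 0, 0, 0], [4.4, 0, 0, 0, 0], [4.4, 0, 0, -2, 0], [4.4, 0, 0, -4, 0], [4.4, 0, 0, -6, 0]]

```text
t: 16.4
tool_pos: [0.5247, -0.104, 0.1637]
ee_rot: [-179.9, -0.0, 93.2]
contact_force: [1.4, -0.1, -0.2]
width: 0.0439
grasp_force: 0.0
```

>>> send_rows:
  commands:
    - [[5, 0, 0, -6, -10], [5, 0, 0, -4, -10], [5, 0, 0, 0, -10], [5, 0, 0, 0, -10], [5, 0, 0, 0, -10], [5, 0, 0, 0, -10], [5, 0, 0, 0, -10], [5, 0, 0, 0, -10]]

```text
t: 17.4
tool_pos: [0.5254, -0.1045, 0.2635]
ee_rot: [-180.0, 0.1, 173.5]
contact_force: [-0.2, -0.2, -0.3]
width: 0.0498
grasp_force: 0.0
```

```bash
python3 - <<'E'
from h import *
go([.632,.075,.2],172.8);print(manip.get_state()['qpos'].round(1))
o,v=jars();print(*o,sep='\n')
E
```

```text
t 17.4 pos [ 0.5254 -0.1045  0.2635] turn 0.65 shift cm now-axes [-8.54 19.05  6.35] after turn [-8.33 19.15  6.35]
[ -8.2  18.9  18.2 105.6  -6.9  56.5  96.4]
(0.79, array([ 0.5544, -0.3956,  0.0403]), 0.0163)
(0.75, array([ 5.174e-01, -5.000e-04,  4.860e-02]), 0.0159)
(0.75, array([ 0.5237, -0.1029,  0.0486]), 0.0159)
(0.65, array([ 0.527 , -0.0543,  0.0486]), 0.0159)
```

All three jars stand in the row with cap tops at 48.6 mm, so they are upright, and the fourth is untouched. Next I'll move over the post.

>>> send_rows:
  commands:
    - [[5, -1.7, 3.8, 1, 0.6], [5, -1.7, 3.8, 1, 0], [5, -1.7, 3.8, 1, 0], [5, -1.7, 3.8, 1, 0], [5, -1.7, 3.9, 1, 0], [5, 0, 0, 0, 0], [5, 0, 0, 0, 0]]

```text
t: 18.38
tool_pos: [0.6341, 0.0736, 0.2128]
ee_rot: [-179.9, 0.0, 172.4]
contact_force: [0.3, -1.0, -0.8]
width: 0.0499
grasp_force: 0.0
```

```bash
python3 - <<'E'
from h import *
im,d,m,T=look('wrist');cv2.imwrite('pics/w7.png',im)
for q in('retaining_arm',):
  for r in manip.silhouettes('wrist',q)[:1]:
    P=pts(d,m,T,r['mask']);print(r['score'],len(P))
    for lo,hi in((.059,.064),(.07,.097),(.097,.104)):
        Q=P[(P[:,2]>lo)&(P[:,2]<hi)]
        if len(Q)>5:print(lo,len(Q),np.median(Q,0).round(4),cv2.minAreaRect((Q[:,:2]*1000).astype(np.float32)))
    Q=P[(P[:,2]>.097)&(P[:,2]<.104)];c=Q.mean(0);go([c[0],c[1],.088],172.8)
E
```

```text
0.92 5295
0.059 3613 [0.6004 0.0774 0.0626] ((612.5172729492188, 80.6318588256836), (34.70135498046875, 230.7598876953125), 85.76983642578125)
0.07 355 [0.5165 0.0862 0.0717] ((569.9043579101562, 81.34455871582031), (14.826287269592285, 127.48301696777344), 83.20722198486328)
0.097 159 [0.6326 0.0749 0.1004] ((633.06982421875, 74.8296890258789), (11.512697219848633, 11.854695320129395), 82.80339813232422)
t 18.48 pos [0.6341 0.0728 0.213 ] turn -0.43 shift cm now-axes [ 0.18  0.21 12.5 ] after turn [ 0.17  0.2  12.5 ]
```

View pics/w7.png

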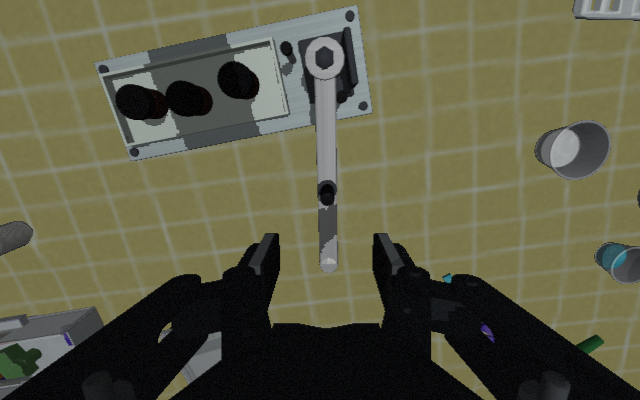

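The post at (327,192) is upright between the jaws and the arm bar is aligned with the tool. The small cup at (572,150) is clear. I'll descend and grip the post.

>>> send_rows:
  commands:
    - [[5, 0.2, 0.2, 3, 0], [5, 0, 0, 4, 0], [5, 0, 0, 3, 0], [5, 0, 0, 1.6, 0], [5, 0, 0, 0.8, 0], [5, 0, 0, 0, 0], [5, 0, 0, 0, 0]]

```text
t: 19.35
tool_pos: [0.6334, 0.0768, 0.0895]
ee_rot: [180.0, 0.1, 172.6]
contact_force: [0.3, -0.4, -0.5]
width: 0.0502
grasp_force: 0.0
```

>>> send_rows:
  commands:
    - [[0.8, 0, 0, 0, 0], [0.8, 0, 0, 0, 0], [0.8, 0, 0, 0, 0], [0.8, 0, 0, 0, 0], [0.8, 0, 0, 0, 0], [0.8, 0, 0, 0, 0]]
  force: 60

```text
t: 20.1
tool_pos: [0.6327, 0.075, 0.089]
ee_rot: [-179.9, 0.0, 172.5]
contact_force: [-2.3, -4.1, 5.8]
width: 0.0108
grasp_force: 58.5
```

```bash
python3 -c "
from h import *
go([.633,.0748,.088],172.8);s=manip.get_state();print(s['width'],s['grasp_force'],s['contact_force'],s['moment'])"
```

```text
t 20.1 pos [0.6327 0.075  0.089 ] turn -0.3 shift cm now-axes [-0.03 -0.02  0.1 ] after turn [-0.03 -0.02  0.1 ]
0.010767788203520985 58.52439522743225 [-2.28316932 -4.08532202  5.84741486] [-0.86754858  0.41200485 -0.03051128]
```

The post is gripped. I'll swing 40° first.

>>> send_rows:
  commands:
    - [[0.8, 0.05, -1.05, 0, 5], [0.8, 0.05, -1.05, 0, 5], [0.8, 0.05, -1.05, 0, 5], [0.8, 0.05, -1.05, 0, 5], [0.8, 0.05, -1.05, 0, 5], [0.8, 0.05, -1.05, 0, 5], [0.8, 0.05, -1.05, 0, 5], [0.8, 0.05, -1.05, 0, 5]]

```text
t: 21.1
tool_pos: [0.5974, 0.003, 0.0891]
ee_rot: [179.7, 0.3, 132.4]
contact_force: [7.1, -1.9, -5.1]
width: 0.011
grasp_force: 58.4
```

```bash
cat >> h.py <<'E'
def arc(piv=(.5138,.0898)):
    s=manip.get_state();v=s['tool_pos'][:2]-np.array(piv)
    a=np.degrees(np.arctan2(v[1],v[0]));print('t',s['t'],'r',np.hypot(*v).round(4),'ang',a.round(2),'yaw-180',(s['ee_rot'][2]-180).round(2),'z',s['tool_pos'][2].round(4),'F',s['contact_force'].round(1),'M',s['moment'].round(2),s['width'],s['grasp_force'],'q',s['qpos'].round(0))
E
python3 -c "
from h import *
arc()"
```

```text
t 21.1 r 0.1205 ang -46.07 yaw-180 -47.6 z 0.0891 F [ 7.1 -1.9 -5.1] M [-0.46 -1.48  0.  ] 0.010993407021265396 58.38284969329834 q [-21.  39.  22. 104. -21.  41.  56.]
```

Tracking the arc well: radius 120.5 mm, small forces. I'll continue to near the stop, then press on in small steps.

>>> send_rows:
  commands:
    - [[0.8, 0.05, -1.05, 0, 5], [0.8, 0.05, -1.05, 0, 5], [0.8, 0.05, -1.05, 0, 5], [0.8, 0.05, -1.05, 0, 5], [0.8, 0.05, -1.05, 0, 5], [0.8, 0.05, -1.05, 0, 5], [0.8, 0.05, -1.05, 0, 5], [0.8, 0, 0, 0, 0]]

```text
t: 22.1
tool_pos: [0.5311, -0.0293, 0.0891]
ee_rot: [179.7, 0.3, 97.4]
contact_force: [7.7, -6.9, -5.8]
width: 0.011
grasp_force: 58.4
```

```bash
python3 -c "
from h import *
arc()"
```

```text
t 22.1 r 0.1203 ang -81.72 yaw-180 -82.61 z 0.0891 F [ 7.7 -6.9 -5.8] M [-1.46 -1.24 -0.11] 0.010992068051007052 58.40588986873627 q [-25.  36.  31. 114. -30.  37.  32.]
```

>>> send_rows:
  commands:
    - [[0.8, 0.03, -0.6, 0, 3], [0.8, 0.01, -0.4, 0, 2], [0.8, 0, -0.2, 0, 1], [0.8, 0, 0, 0, 0], [0.8, 0, 0, 0, 0]]

```text
t: 22.72
tool_pos: [0.5214, -0.0302, 0.0892]
ee_rot: [179.4, 0.3, 91.5]
contact_force: [12.8, -7.7, -11.7]
width: 0.0109
grasp_force: 58.5
```

```bash
python3 -c "
from h import *
arc()"
```

```text
t 22.725 r 0.1202 ang -86.36 yaw-180 -88.51 z 0.0892 F [ 12.8  -7.7 -11.7] M [-1.59 -2.29  0.03] 0.010906343177948365 58.53027105331421 q [-27.  36.  32. 115. -31.  37.  28.]
```

>>> send_rows:
  commands:
    - [[0.8, 0, -0.15, 0, 0], [0.8, 0, 0, 0, 0], [0.8, 0, 0, 0, 0]]

```text
t: 23.1
tool_pos: [0.5211, -0.0302, 0.0893]
ee_rot: [179.3, 0.3, 91.5]
contact_force: [16.3, -8.0, -15.5]
width: 0.0109
grasp_force: 58.4
```

```bash
python3 -c "
from h import *
arc()"
```

```text
t 23.1 r 0.1202 ang -86.5 yaw-180 -88.49 z 0.0893 F [ 16.3  -8.  -15.5] M [-1.55 -2.98  0.06] 0.01090287406422387 58.396026492118835 q [-27.  36.  32. 116. -31.  36.  28.]
```

Another 1.5 mm of command moved the tool only 0.3 mm and raised the force by 3.5 N, so the arm is against its stop. I'll verify by picture.

```bash
python3 - <<'E'
from h import *
o,v=jars();print(*o,sep='\n');im,d,m,T=v;cv2.imwrite('pics/w8.png',im)
for r in manip.silhouettes('wrist','retaining_arm')[:1]:
    P=pts(d,m,T,r['mask']);Q=P[(P[:,2]>.058)&(P[:,2]<.066)];print(r['score'],len(Q),cv2.minAreaRect((Q[:,:2]*1000).astype(np.float32)))
    print(cv2.fitLine((Q[Q[:,1]<.06][:,:2]).astype(np.float32),cv2.DIST_HUBER,0,.01,.01).ravel())
for c in('top','scene'):
    im,d,m,T=look(c)
    for q in ('jar_a','tall_vial','wide_vial','small_cup'):
        for r in manip.find_in(c,q):
            if r['score']>.4:print(c,q,round(r['score'],2),(T[:3,:3]@r['position']+T[:3,3]).round(3))
s=cv2.resize(im[130:330,220:480],None,fx=3,fy=3);cv2.imwrite('pics/s8.png',s)
E
```

```text
(0.66, array([0.5182, 0.0011, 0.0486]), 0.016)
(0.63, array([0.5141, 0.0308, 0.071 ]), 0.0594)
(0.55, array([ 0.512 , -0.0969,  0.0481]), 0.005)
0.88 10171 ((517.2557983398438, -0.28977203369140625), (35.71000289916992, 183.43853759765625), 2.0578665733337402)
[ 0.05006242 -0.9987461   0.51842684  0.00503834]
top jar_a 0.62 [ 0.551 -0.391  0.04 ]
top tall_vial 0.45 [ 0.645 -0.318  0.07 ]
top wide_vial 0.68 [ 0.411 -0.386  0.06 ]
top small_cup 0.53 [0.633 0.348 0.016]
scene jar_a 0.64 [ 0.515 -0.114  0.026]
scene jar_a 0.52 [ 0.519 -0.063  0.028]
scene jar_a 0.52 [ 0.546 -0.404  0.029]
scene tall_vial 0.52 [ 0.64  -0.327  0.041]
scene tall_vial 0.41 [ 0.499 -0.019  0.007]
scene wide_vial 0.69 [ 0.401 -0.404  0.043]
scene wide_vial 0.42 [ 0.499 -0.019  0.01 ]
scene small_cup 0.7 [0.622 0.337 0.029]
```

View pics/w8.png

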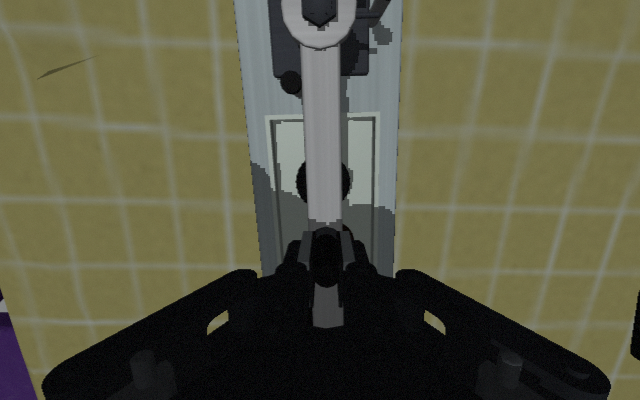

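View pics/s8.png

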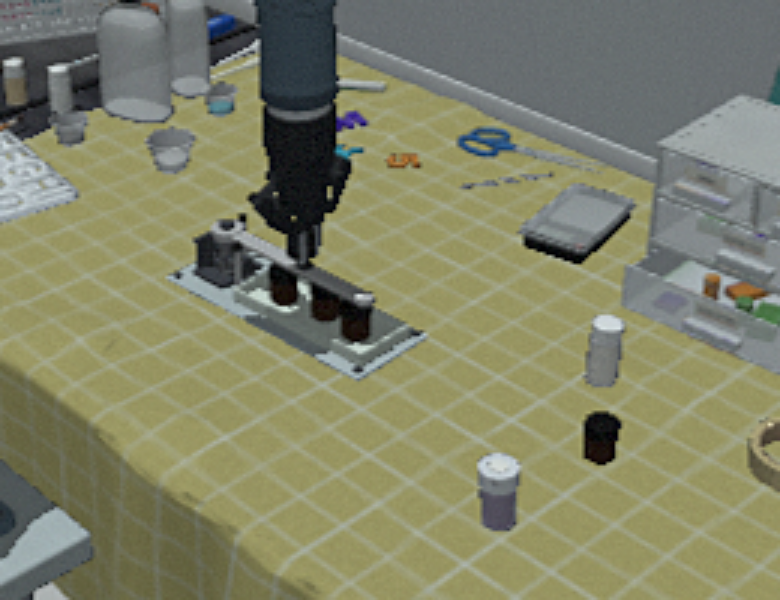

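The pictures show the bar lying along the tray's middle line: measured -87.1° against the tray's -86.8°. The three jars stand upright under it, and the fourth jar, both vials and the cup are where they were. The post is still gripped and pressed on the stop, so I'll hand in.

```bash
python3 -c "
from h import *
arc();print(manip.close_job())"
```

```text
t 23.75 r 0.1202 ang -86.5 yaw-180 -88.49 z 0.0893 F [ 15.9  -8.2 -15.2] M [-1.57 -2.92  0.1 ] 0.011104545748283946 58.39905023574829 q [-27.  36.  32. 116. -31.  36.  28.]
the job is handed in; nothing more can be done
None
```

The job is handed in at 23.75 s: three jars stand upright in the tray, the fourth jar, both vials and the cup are undisturbed, and the gripper is still holding the retaining arm against its stop.

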